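# Hold the bag clip open around the wash card

### The arm

A 6-joint arm with a two-finger parallel gripper is mounted at the origin on the work surface. World frame = base frame: x ahead of the robot, y to its left, z up, the work surface at z = 0. Lengths are in m, angles in degrees, forces in N, time in s.
With the tool pointing down it reaches from about 0.35 to 0.875 m from the base axis. Payload 4.2 kg.
Tool frame: the origin (TCP) lies on the centre line of the jaws, within the pads' length; the fingertips stand 25 mm ahead of it and the grasp point (between the pads) lies 6 mm ahead of it; z points along the fingers, y is the line along which they close (so a half turn about z gives the same grasp; the last joint's range is limited). The gripper opens to 87 mm and grips with 3 to 60 N. Pads are 19 mm wide; open, the fingers measure 117 mm over their backs; the gripper's body (75 mm by 190 mm) begins 51 mm behind the grasp point.
Start: joints at [82.941, 22.042, 0.453, 0, -68.411, -14.817], TCP at [0.233, 0.58, 0.248] pointing down, gripper open.
Joint ranges: [-179.83, 179.83], [-69.29, 118.12], [-61.27, 80.66], [-181.25, 117.63], [-171.15, -9.14], [-177.46, 177.46]. Speed limits (degrees/s): [159.86, 159.86, 180, 180, 180, 180].

### API

Orientations are given as a 3x3 rotation matrix whose columns are the frame's x, y, z axes.
In Python, from station import r gives the robot as it stands.
- The arm moves only by the tool move_arm, never from a script. Its argument "series" is a list of rows, each an object with "grip": the opening, from 0 (shut) to 1 (fully open); "xyz": the shift along the tool's x, y, z in mm, a list of three; "angular": the turn, a rotation vector about the tool's x, y, z in rad, a list of three. A call has 1 to 10 rows; each row is the pose to reach, as a shift and turn from the pose commanded when the call began, along the tool's axes at that moment; what a row does not reach only later rows make up. A row lasts 1/10 s, in which the tool goes at most 50 mm and 8.59 degrees, less where a joint would pass 70% of its speed; a pose out of reach is approached as far as the arm can. A call with a gripper value outside its range is refused whole. The fingers move at their own pace and stop on an object; the grip force is fixed at half the most. Time passes only in rows, so rows that repeat a pose let the fingers close. It gives the time, the measured TCP pose, the force, the opening and the grip force at its end, in the units of the state.
- r.sense(): the state, without advancing time (a new reading comes with each control period).
- r.capture(name): name is "scene" or "top" or "wrist"; returns a dict with "img" (420x560x3 uint8, red, green, blue), "camera_matrix" (3x3 intrinsics, pixels), "rvec" (rotation vector, rad) and "tvec" (3), from world to camera coordinates, as OpenCV has them; the wrist camera has in their place "hand_eye" (4x4, takes a point from camera to tool coordinates, whose origin is the TCP and whose axes are the flange's). Camera axes: x right, y down, z forward; pixel columns grow to the right and rows downward; lengths in m; the calibration is good to about 2 mm. The wrist camera is an equidistant fisheye: a pixel r from the principal point sees the ray r / f radians off the axis. A picture is of the moment at which its call begins: read the wrist's pose just before it. There is no depth.
- r.finish_job(): hands the job in; it is judged then, once.
The state is a dict: "time_s": time; "joints": joint angles; "joint_velocities": joint speeds; "effort": joint torques, N m; "tcp_pos": TCP position; "ee_rot": TCP orientation; "wrist_force": force on the tool from outside, world axes, zero at the start; "moment": the same for the moment, N m; "gripper_width": opening from 0.0 (shut) to 1.0 (fully open); "gripper_force": force on a finger pad.
Only numpy, scipy, OpenCV 4.12 (cv2) and the standard library are available. Lean on these libraries where they do the work, as an engineer would, in place of code of your own. Each camera call takes 0.05 s, during which the arm holds its last target. There are 200 camera calls.

### The job

Squeeze the wide spring clip open and take it off the rim of the peg tin, then bring it jaws down over the middle of the wide low card's top edge, with the edge about halfway up between the jaws, so that I can slip a second card in beside it. Finish while still holding the clip there in the gripper, squeezed wide open, upright, lined up with the card and touching neither the card nor its stand. Leave the narrow clip on the tin, and do not shift the two card stands or the other things on the shelf.

Things in the scene. Friction and masses are not known exactly. Their poses are not given: they have to be found in the camera images.
- clip: Wide steel spring clip, 44 mm wide (the other clip is 14), about 90 g, astride the tin's robot-side wall, jaws down, handles up. Origin: middle of its pivot axis. y along its width (and the rim), x the squeeze direction, z up to the handles. Jaw plates reach 40 mm below the pivot; a spring coil 10 mm thick on the pivot rests on the rim. Pinching the handles opens it; let go, it snaps shut.
- clip_grip (a point): Midway between the wide clip's handles, 30 mm above the pivot: a place to pinch, along x. Two plates 3 mm thick rise to 40 mm above the pivot, splayed: 47 mm over their outsides at the top, 20 mm at the pivot. Squeezed to the stop they are parallel, 18 mm over the outsides, and reach 45 mm above the pivot. It takes 6 to 13 N here; a 30 N grip keeps it at the stop.
- clip_jaw (a joint): How far each jaw of the wide clip is swung open (rad; both move alike): 0 on the 4 mm rim, -0.06 shut, 0.34 wide open at the stop. Jaw tips are about 4 mm apart inside at 0, 20 mm at 0.2, 30 mm at 0.34, where they lie 37 mm below the pivot.
- peg: The narrow steel spring clip, 14 mm wide, otherwise of the same shape, on the same wall of the tin 75 mm or more to one side or the other of the wide clip. It stays where it is. Origin on its pivot axis.
- tin: Rectangular open stainless steel peg tin with wooden pegs in the bottom, fixed, 110 mm (x) by 200 mm (y) by 80 mm high, walls 4 mm thick. Origin: centre of its underside. The clips stand on its long wall at its -x side (wall centre at x = -53 mm); their pivots lie 85 mm above the shelf.
- widecard: Loose wooden stand 50 by 110 by 22 mm with a plain stiff card standing upright in it, the wide low one: 100 mm wide, 4 mm thick, top edge 100 mm above the shelf. Origin: centre of the stand's underside; y along the card's width, x through its thickness. Mass 0.4 kg.
- widecard_edge (a point): The middle of the wide card's top edge, 100 mm above the shelf; axes as the stand's.
- tallcard: A like stand with the narrow tall card, 55 mm wide, top edge 135 mm above the shelf. It stays where it is. Origin: centre of the stand's underside.
- bottle: Green glass bottle with a twist cap, 64 mm across, 170 mm tall; bystander. Origin: centre of its underside.
- scoop: White plastic laundry scoop, cup 64 mm across and 45 mm high with a flat handle 75 mm long; bystander. Origin under the cup.
- spoonrest: White ceramic spoon rest, dish 92 mm across with a tail, 14 mm high; bystander. Origin under the dish.
- jar: Glass jar with a steel cap, 70 mm across, 90 mm tall; bystander. Origin: centre of its underside.
- bowl: White ceramic bowl, 100 mm across, 45 mm tall; bystander. Origin: centre of its underside.
- brush: Wooden-handled brush, 200 mm long, lying; bystander.

How it is judged (in metres and radians):
On the way:
1. the wide clip is squeezed open and lifted clear of the tin (value of joint clip_jaw above 0.15 rad and height (world z) of clip above 0.125 m and contact force between the fingers and clip above 2 N and contact force between clip and tin below 0.3 N), for 0.2 s.
At the end, for the whole second after the job is handed in: Gripper holds the wide clip still and upright, jaws at 0.2 rad or more; mid card edge 6-31 mm below its pivot, within 12 mm of mid-plane, 20 mm of mid-width, 0.25 rad of parallel; card and stand untouched; narrow clip and stands within 15 mm of their starts (value of joint clip_jaw above 0.2 rad and z of widecard_edge in the frame of clip between -0.031 and -0.006 m and x of widecard_edge in the frame of clip between -0.012 and 0.012 m and y of widecard_edge in the frame of clip between -0.02 and 0.02 m and angle between the y axis of clip and the y axis of widecard, either way round below 0.25 rad and angle between clip's own z axis and vertical below 0.25 rad and height (world z) of clip above 0.1 m and contact force between the fingers and clip above 2 N and contact force between each of clip, the arm, the fingers and widecard below 0.3 N and linear speed of clip below 0.03 m/s and distance of each of widecard, tallcard, peg from where it was at the start of the episode below 0.015 m); the arm keeps its last pose, push and grip.
It fails at once if the narrow clip is pushed or pulled from its place (distance of peg from where it was at the start of the episode above 0.015 m).
It fails at once if the wide card's stand is shifted (distance of widecard from where it was at the start of the episode above 0.015 m).
It fails at once if the tall card's stand is shifted (distance of tallcard from where it was at the start of the episode above 0.015 m).
It fails at once if another thing on the shelf is moved by more than 30 mm (distance of any of bottle, scoop, spoonrest, jar, bowl, brush from where it was at the start of the episode above 0.03 m).
It also fails if it takes over 40 s, if anything falls off the work surface, if the arm or the gripper's body presses on something with over 40 N, if the wrist force passes 120 N, or if a joint passes its speed limit or range.

## Working session

There is one attempt and no reset: what is moved stays moved. The work goes in short steps, Python scripts to look and compute and a tool call to move; the robot and the scene stay as the last step left them, time stands still between calls to the robot, and variables do not carry over. Pictures are saved under pics/ and viewed, at most 10 in all, crops included, and the job is handed in when it is done.

Besides the shell and the picture viewer there is one more tool, called after ">>>" by a JSON object that holds its "op" and its "data", one argument or row to a line. move_arm: Moves the arm, as the interface text tells. Its arguments: {"type":"object","properties":{"series":{"type":"array"}},"required":["series"]}

```bash
mkdir -p pics; cat > h.py <<'E'
import numpy as np, cv2
from station import r
def cap(n,f):
    s=r.sense(); c=r.capture(n); cv2.imwrite('pics/'+f+'.png',c['img'][:,:,::-1]); np.savez('pics/'+f+'.npz',tcp=s['tcp_pos'],R=s['ee_rot'],**{k:v for k,v in c.items()}); return c
def ray(f,u,v):
    d=np.load('pics/'+f+'.npz'); K=d['camera_matrix']
    if 'rvec' in d:
        R=cv2.Rodrigues(d['rvec'])[0]; o=-R.T@d['tvec'].ravel(); q=R.T@np.linalg.inv(K)@[u,v,1]
    else:
        a=np.array([(u-K[0,2])/K[0,0],(v-K[1,2])/K[1,1]]); t=np.hypot(*a); p=np.r_[a/max(t,1e-9)*np.sin(t),np.cos(t)]
        H=d['hand_eye']; R=d['R']; o=R@H[:3,3]+d['tcp']; q=R@H[:3,:3]@p
    return o,q
def at(f,u,v,z):
    o,q=ray(f,u,v); return o+q*(z-o[2])/q[2]
E
python3 - <<'E'
from h import *
for n in('scene','top'): cap(n,n+'0')
a=[cv2.imread(f'pics/{n}0.png') for n in('scene','top')]
s=r.sense();print(s)
E
```

```text
{'time_s': 0.1, 'joints': array([ 8.29411552e+01,  2.20879928e+01,  3.87449791e-01, -2.53550324e-02,
       -6.84119907e+01, -1.48154598e+01]), 'joint_velocities': array([-0.07405017, -0.13821459,  0.28392784,  0.19415965, -0.06593429,
        0.06110803]), 'effort': array([-4.99209946e-04, -3.91690850e+01,  1.87933910e+01,  4.23188567e+00,
        1.34236267e-02, -7.79721631e-05]), 'tcp_pos': array([0.2326675 , 0.57954759, 0.24655052]), 'ee_rot': array([[ 9.27942644e-01, -3.72722455e-01, -6.49727432e-04],
       [-3.72723006e-01, -9.27940707e-01, -1.89859554e-03],
       [ 1.04740657e-04,  2.00395613e-03, -9.99997987e-01]]), 'wrist_force': array([ 0.257624  ,  0.42769552, -0.04960951]), 'moment': array([ 0.02473271, -0.00130454, -0.03447485]), 'gripper_force': 0.0, 'gripper_width': 0.9976997906380872}
```

View pics/scene0.png

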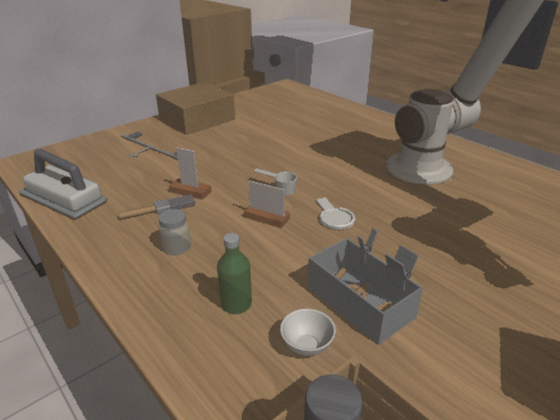

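View pics/top0.png

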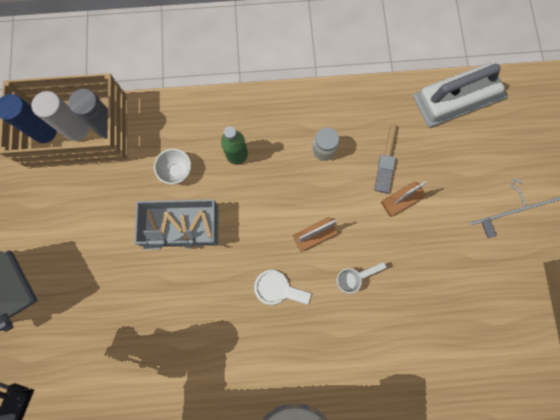

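The scene view shows the tin with both clips, the wide one nearer the camera at about (400,263). In the top view the tin is at (177,223), the wide clip at (153,238), the narrow clip at (190,236) and the wide card at (317,232). I'll enlarge these areas.

```bash
python3 - <<'E'
import cv2, numpy as np
t=cv2.imread('pics/top0.png'); s=cv2.imread('pics/scene0.png')
a=cv2.resize(t[195:255,130:220],(400,267),interpolation=cv2.INTER_CUBIC)
b=cv2.resize(t[205:265,280:350],(400,343),interpolation=cv2.INTER_CUBIC)
c=cv2.resize(s[220:340,300:430],(400,369),interpolation=cv2.INTER_CUBIC)
d=cv2.resize(s[170:235,230:310],(400,325),interpolation=cv2.INTER_CUBIC)
im=np.zeros((600,800,3),np.uint8); 
im[:267,:400]=a; im[:343,400:]=b; im[267:,:400]=cv2.resize(c,(361,333))[:, :400] if 0 else cv2.copyMakeBorder(cv2.resize(c,(361,333)),0,0,0,39,0); im[343:,400:]=cv2.copyMakeBorder(cv2.resize(d,(316,257)),0,0,0,84,0)
cv2.imwrite('pics/crop.png',im)
from h import at
for p in [(137,203,.08),(214,203,.08),(217,245,0.08),(137,246,.08),(153,240,.12),(299,239,.1),(335,223,.1)]: print(p,at('top0',*p))
E
```

```text
(137, 203, 0.08) [0.63363864 0.35620125 0.08      ]
(214, 203, 0.08) [0.61845857 0.15878347 0.08      ]
(217, 245, 0.08) [0.50955971 0.15607757 0.08      ]
(137, 246, 0.08) [0.52243832 0.35706697 0.08      ]
(153, 240, 0.12) [0.5282412  0.30513354 0.12      ]
(299, 239, 0.1) [ 0.50622802 -0.05001896  0.1       ]
(335, 223, 0.1) [ 0.53943202 -0.14303671  0.1       ]
```

View pics/crop.png

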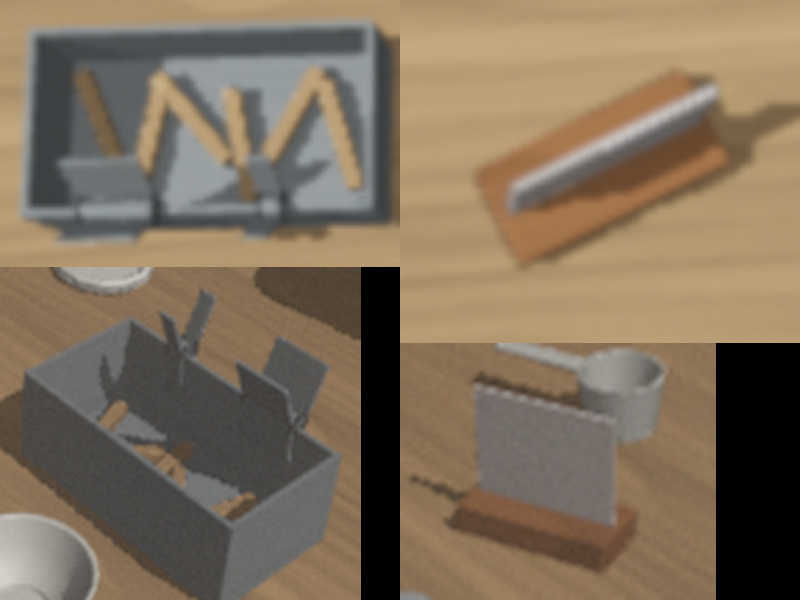

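```bash
python3 - <<'E'
from h import *
for n,u,v,z in [('clip',155.9,242.5,.088),('peg',189.2,242.9,.088),('bottle',230,132,.17),('rimL',135,243.2,.08),('rimR',217.2,244.7,.08),('c1',299.5,238.9,.1),('c2',335.2,220.9,.1),('tall',410,191,.13),('handleTopIn',153,232,.125)]: print(n,at('top0',u,v,z).round(4))
s=r.sense();R=s['ee_rot']
y=np.array([-np.cos(np.radians(4)),np.sin(np.radians(4)),0]);z=np.array([0,0,-1.]);T=np.c_[np.cross(y,z),y,z]
from scipy.spatial.transform import Rotation as Ro
print(Ro.from_matrix(R.T@T).as_rotvec(), R.T@(at('top0',155.9,242.5,.088)*[1,1,0]+[0,0,.235]-s['tcp_pos'])*1000)
E
```

```text
clip [0.5265 0.3072 0.088 ]
peg [0.5191 0.2241 0.088 ]
bottle [0.7717 0.0991 0.17  ]
rimL [0.5299 0.362  0.08  ]
rimR [0.5103 0.1555 0.08  ]
c1 [ 0.5064 -0.0513  0.1   ]
c2 [ 0.5447 -0.1441  0.1   ]
tall [ 0.5999 -0.3312  0.13  ]
handleTopIn [0.547  0.3034 0.125 ]
[ 0.00166622 -0.00135169  1.25866719] [374.12497967 143.20010248  11.87669326]
```

>>> {"op": "move_arm", "data": {
  "series": [
    {"grip": 1,"xyz": [47,18,1],"angular": [0,0,0.14]},
    {"grip": 1,"xyz": [94,36,2],"angular": [0,0,0.28]},
    {"grip": 1,"xyz": [140,54,4],"angular": [0,0,0.42]},
    {"grip": 1,"xyz": [187,72,6],"angular": [0,0,0.56]},
    {"grip": 1,"xyz": [234,90,8],"angular": [0,0,0.7]},
    {"grip": 1,"xyz": [281,107,9],"angular": [0,0,0.84]},
    {"grip": 1,"xyz": [328,125,10],"angular": [0,0,0.98]},
    {"grip": 1,"xyz": [374,143,12],"angular": [0,0,1.12]},
    {"grip": 1,"xyz": [374,143,12],"angular": [0,0,1.26]},
    {"grip": 1,"xyz": [374,143,12],"angular": [0,0,1.26]}
  ]
}}

```text
time_s: 1.1
tcp_pos: [0.5274, 0.3063, 0.2346]
ee_rot: [[-0.074, -0.997, -0.001], [-0.997, 0.074, -0.001], [0.001, 0.001, -1.0]]
wrist_force: [-0.6, 0.6, -0.5]
gripper_width: 1.002
gripper_force: 0.0
```

```bash
python3 - <<'E'
from h import *
c=cap('wrist','w1'); s=r.sense(); print(s['time_s'],s['tcp_pos'],s['ee_rot'].round(3),s['joints'].round(1)); print(c['camera_matrix'],c['hand_eye'].round(3))
cv2.imwrite('pics/w1b.png',cv2.resize(cv2.imread('pics/w1.png'),(800,600),interpolation=cv2.INTER_CUBIC))
E
```

```text
1.15 [0.52672201 0.30730415 0.23489572] [[-0.069 -0.998 -0.001]
 [-0.998  0.069 -0.001]
 [ 0.001  0.001 -1.   ]] [ 45.4  21.1  -2.8  -0.  -66.1 -49.4]
[[325.1922621    0.         278.72063067]
 [  0.         325.1922621  208.08019885]
 [  0.           0.           1.        ]] [[-0.    -0.96  -0.281  0.076]
 [ 1.     0.    -0.001  0.001]
 [ 0.001 -0.281  0.96  -0.137]
 [ 0.     0.     0.     1.   ]]
```

View pics/w1b.png

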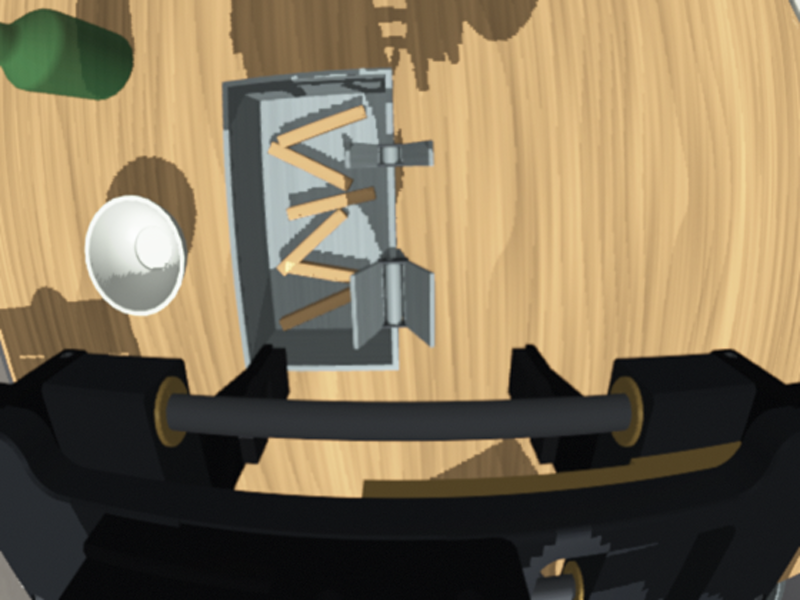

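The wrist view shows the wide clip's coil running from (394,258) to (395,322), with handle tops at x 354 and 434. The rim runs from (392,75) to (397,368), and the narrow clip is at (390,153).

```bash
python3 - <<'E'
from h import *
k=560/800
for n,u,v,z in [('coilA',394,258,.09),('coilB',395,322,.09),('hL1',352,278,.125),('hL2',355,348,.125),('hR1',433,270,.125),('hR2',434,345,.125),('rim1',390,75,.08),('rim2',395,368,.08),('peg',390,154,.09)]: print(n,at('w1',u*k,v*k,z).round(4))
E
```

```text
coilA [0.5274 0.2873 0.09  ]
coilB [0.53   0.3291 0.09  ]
hL1 [0.5504 0.2897 0.125 ]
hL2 [0.553  0.3311 0.125 ]
hR1 [0.5059 0.2885 0.125 ]
hR2 [0.5076 0.3326 0.125 ]
rim1 [0.5214 0.173  0.08  ]
rim2 [0.5329 0.3663 0.08  ]
peg [0.525  0.2235 0.09  ]
```

>>> {"op": "move_arm", "data": {
  "series": [
    {"grip": 1,"xyz": [-2,-2,30],"angular": [0,0,0]},
    {"grip": 1,"xyz": [-2,-2,60],"angular": [0,0,0]},
    {"grip": 1,"xyz": [-2,-2,90],"angular": [0,0,0]},
    {"grip": 1,"xyz": [-2,-2,114],"angular": [0,0,0]},
    {"grip": 1,"xyz": [-2,-2,114],"angular": [0,0,0]},
    {"grip": 0.4,"xyz": [-2,-2,114],"angular": [0,0,0]},
    {"grip": 0,"xyz": [-2,-2,114],"angular": [0,0,0]},
    {"grip": 0,"xyz": [-2,-2,114],"angular": [0,0,0]},
    {"grip": 0,"xyz": [-2,-2,114],"angular": [0,0,0]},
    {"grip": 0,"xyz": [-2,-2,114],"angular": [0,0,0]}
  ]
}}

```text
time_s: 2.15
tcp_pos: [0.529, 0.31, 0.1223]
ee_rot: [[-0.071, -0.997, 0.001], [-0.997, 0.071, 0.001], [-0.001, -0.001, -1.0]]
wrist_force: [0.8, 0.7, 0.1]
gripper_width: 0.632
gripper_force: 0.0
```

>>> {"op": "move_arm", "data": {
  "series": [
    {"grip": 0,"xyz": [0,0,0],"angular": [0,0,0]},
    {"grip": 0,"xyz": [0,0,0],"angular": [0,0,0]},
    {"grip": 0,"xyz": [0,0,0],"angular": [0,0,0]},
    {"grip": 0,"xyz": [0,0,0],"angular": [0,0,0]},
    {"grip": 0,"xyz": [0,0,0],"angular": [0,0,0]},
    {"grip": 0,"xyz": [0,0,0],"angular": [0,0,0]},
    {"grip": 0,"xyz": [0,0,0],"angular": [0,0,0]},
    {"grip": 0,"xyz": [0,0,0],"angular": [0,0,0]}
  ]
}}

```text
time_s: 2.95
tcp_pos: [0.5303, 0.3103, 0.1256]
ee_rot: [[-0.069, -0.998, 0.005], [-0.998, 0.069, 0.002], [-0.002, -0.004, -1.0]]
wrist_force: [-2.0, -1.9, 13.4]
gripper_width: 0.192
gripper_force: 30.0
```

The clip is squeezed to the stop at 30 N. Next I lift it.

>>> {"op": "move_arm", "data": {
  "series": [
    {"grip": 0,"xyz": [0,0,-10],"angular": [0,0,0]},
    {"grip": 0,"xyz": [0,0,-25],"angular": [0,0,0]},
    {"grip": 0,"xyz": [0,0,-45],"angular": [0,0,0]},
    {"grip": 0,"xyz": [0,0,-65],"angular": [0,0,0]},
    {"grip": 0,"xyz": [0,0,-85],"angular": [0,0,0]},
    {"grip": 0,"xyz": [0,0,-95],"angular": [0,0,0]},
    {"grip": 0,"xyz": [0,0,-95],"angular": [0,0,0]},
    {"grip": 0,"xyz": [0,0,-95],"angular": [0,0,0]}
  ]
}}

```text
time_s: 3.75
tcp_pos: [0.5282, 0.3095, 0.2155]
ee_rot: [[-0.071, -0.997, -0.002], [-0.997, 0.071, -0.001], [0.001, 0.002, -1.0]]
wrist_force: [-0.1, 0.5, -0.3]
gripper_width: 0.188
gripper_force: 30.0
```

```bash
python3 - <<'E'
from h import *
cap('wrist','w2'); cap('scene','s2'); s=r.sense(); print(s['time_s'],s['tcp_pos'],s['ee_rot'].round(3),s['wrist_force'],s['gripper_width'],s['gripper_force'])
a=cv2.resize(cv2.imread('pics/w2.png')[120:330,180:380],(400,420),interpolation=cv2.INTER_CUBIC)
b=cv2.resize(cv2.imread('pics/s2.png')[170:310,320:453],(400,420),interpolation=cv2.INTER_CUBIC)
cv2.imwrite('pics/ws2.png',np.hstack([a,b]))
E
```

```text
3.85 [0.5281376  0.30934016 0.21497389] [[-0.071 -0.997 -0.002]
 [-0.997  0.071 -0.002]
 [ 0.002  0.002 -1.   ]] [ 0.11344771 -0.00480919 -1.20912965] 0.19238273343347986 29.999427502043545
```

View pics/ws2.png

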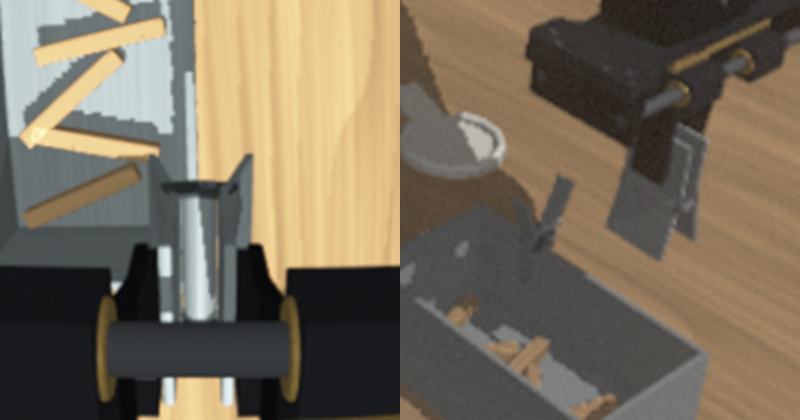

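The wrist view shows the clip between the fingers with jaws spread and clear of the tin. In the scene crop the near jaw's tip edge runs from (608,226) to (660,258), the coil end is at about (688,203), and the narrow clip is still in place. Next I work out the clip's offset in the hand and the transfer.

```bash
python3 - <<'E'
from h import *
from scipy.spatial.transform import Rotation as Ro
for u,v,x in [(608,226,.5455),(660,258,.5455),(688,203,.53)]:
    o,q=ray('s2',(u-400)/3+320,v/3+170); print(o.round(2),(o+q*(x-o[0])/q[0]).round(4))
# coil ends in wrist view, crop scale 2, offs (180,120)
for u,v in [(205,187),(205,310)]: print(at('w2',180+u/2,120+v/2,.175).round(4))
s=r.sense();R=s['ee_rot']
c1=at('top0',299.5,238.9,.1);c2=at('top0',335.2,220.9,.1);m=(c1+c2)/2;a=np.arctan2(-(c1-c2)[0],(c1-c2)[1]);print(m,np.degrees(a),np.linalg.norm(c1-c2))
y=np.array([-np.cos(a),-np.sin(a),0]);z=np.array([0,0,-1.]);T=np.c_[np.cross(y,z),y,z]
print(Ro.from_matrix(R.T@T).as_rotvec(), R.T@(m*[1,1,0]+[0,0,.24]-s['tcp_pos'])*1000)
E
```

```text
[1.15 0.68 0.68] [0.5455 0.2893 0.1424]
[1.15 0.68 0.68] [0.5455 0.3289 0.1408]
[1.15 0.68 0.68] [0.53   0.3315 0.1765]
[0.5235 0.289  0.175 ]
[0.5262 0.3286 0.175 ]
[ 0.52553753 -0.09767729  0.1       ] 22.431769918539825 0.10040096339762669
[ 0.00264213 -0.00132338 -0.46277195] [406.21580639 -26.33222525 -24.32287154]
```

>>> {"op": "move_arm", "data": {
  "series": [
    {"grip": 0,"xyz": [15,-1,-15],"angular": [0,0,0]},
    {"grip": 0,"xyz": [55,-4,-24],"angular": [0,0,-0.05]},
    {"grip": 0,"xyz": [100,-7,-24],"angular": [0,0,-0.1]},
    {"grip": 0,"xyz": [145,-10,-24],"angular": [0,0,-0.16]},
    {"grip": 0,"xyz": [190,-13,-24],"angular": [0,0,-0.22]},
    {"grip": 0,"xyz": [235,-16,-24],"angular": [0,0,-0.28]},
    {"grip": 0,"xyz": [280,-18,-24],"angular": [0,0,-0.34]},
    {"grip": 0,"xyz": [325,-21,-24],"angular": [0,0,-0.4]},
    {"grip": 0,"xyz": [370,-24,-24],"angular": [0,0,-0.46]},
    {"grip": 0,"xyz": [390,-25,-24],"angular": [0,0,-0.46]}
  ]
}}

```text
time_s: 4.85
tcp_pos: [0.525, -0.0847, 0.241]
ee_rot: [[0.377, -0.926, -0.0], [-0.926, -0.377, -0.001], [0.0, 0.001, -1.0]]
wrist_force: [0.3, 0.2, -1.4]
gripper_width: 0.191
gripper_force: 30.0
```

>>> {"op": "move_arm", "data": {
  "series": [
    {"grip": 0,"xyz": [0,0,0],"angular": [0,0,0]},
    {"grip": 0,"xyz": [0,0,0],"angular": [0,0,0]}
  ]
}}

```text
time_s: 5.05
tcp_pos: [0.5257, -0.0816, 0.2408]
ee_rot: [[0.378, -0.926, -0.0], [-0.926, -0.378, 0.0], [-0.0, -0.0, -1.0]]
wrist_force: [-0.6, -0.3, -0.1]
gripper_width: 0.188
gripper_force: 30.0
```

```bash
python3 - <<'E'
from h import *
cap('wrist','w3'); s=r.sense(); print(s['time_s'],s['tcp_pos'],s['ee_rot'].round(3),s['wrist_force'],s['gripper_width'],s['gripper_force'])
cv2.imwrite('pics/w3b.png',cv2.resize(cv2.imread('pics/w3.png')[60:300,120:440],(800,600),interpolation=cv2.INTER_CUBIC))
E
```

```text
5.1 [ 0.52585799 -0.08093555  0.24076696] [[ 0.379 -0.925  0.   ]
 [-0.925 -0.379  0.   ]
 [-0.    -0.    -1.   ]] [ 0.25438538 -0.55270592 -0.93188196] 0.19255890283290292 29.999375911429524
```

View pics/w3b.png

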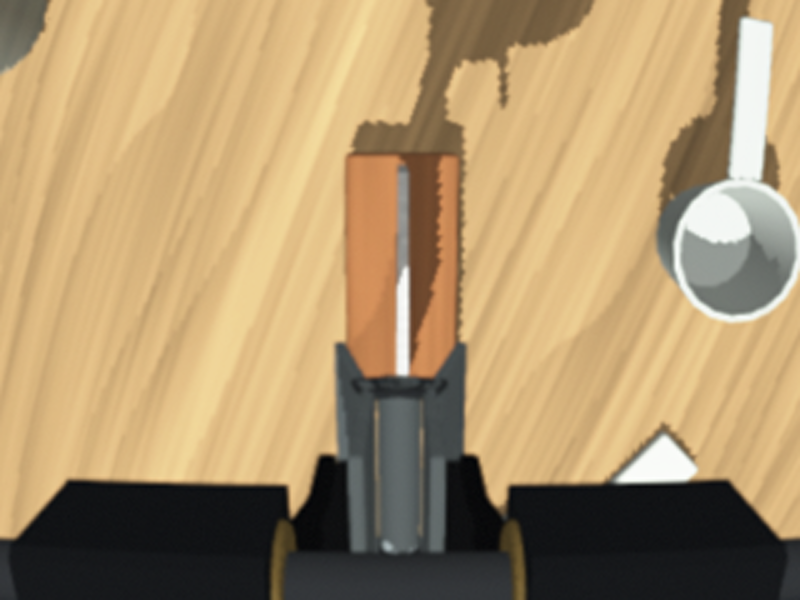

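The card's top edge is visible beyond the clip and parallel to it, from the far end at (403,166) to (403,374). The clip's coil is centred at x≈400.

```bash
python3 - <<'E'
from h import *
d=np.load('pics/w3.npz');R=d['R']
for n,u,v,z in [('far',403,166,.1),('near',403,374,.1),('standL',347,155,.022),('standR',460,155,.022),('coilA',400,382,.203),('coilB',399,548,.203)]:
    p=at('w3',120+u/2.5,60+v/2.5,z); print(n,p.round(4),(R.T@(p-d['tcp'])*1000).round(1))
m=np.array([.5255,-.0977,.1]); print(R.T@(m-d['tcp'])*1000)
E
```

```text
far [ 0.5485 -0.144   0.1   ] [ 66.3   2.4 140.8]
near [ 0.5206 -0.076   0.1   ] [ -7.1   2.5 140.8]
standL [ 0.5713 -0.1371  0.022 ] [ 68.7 -21.3 218.8]
standR [ 0.526  -0.1557  0.022 ] [ 68.7  27.7 218.8]
coilA [ 0.5328 -0.1022  0.203 ] [21.7  1.1 37.8]
coilB [ 0.517  -0.0628  0.203 ] [-20.7   0.9  37.8]
[ 14.82429293   6.2176108  140.77535711]
```

>>> {"op": "move_arm", "data": {
  "series": [
    {"grip": 0,"xyz": [16,2,10],"angular": [0,0,0]},
    {"grip": 0,"xyz": [16,2,20],"angular": [0,0,0]},
    {"grip": 0,"xyz": [16,2,35],"angular": [0,0,0]},
    {"grip": 0,"xyz": [16,2,50],"angular": [0,0,0]},
    {"grip": 0,"xyz": [16,2,62],"angular": [0,0,0]},
    {"grip": 0,"xyz": [16,2,74],"angular": [0,0,0]},
    {"grip": 0,"xyz": [16,2,84],"angular": [0,0,0]},
    {"grip": 0,"xyz": [16,2,84],"angular": [0,0,0]},
    {"grip": 0,"xyz": [16,2,84],"angular": [0,0,0]},
    {"grip": 0,"xyz": [16,2,84],"angular": [0,0,0]}
  ]
}}

```text
time_s: 6.1
tcp_pos: [0.5308, -0.0966, 0.1572]
ee_rot: [[0.379, -0.925, 0.002], [-0.925, -0.379, -0.0], [0.001, -0.001, -1.0]]
wrist_force: [-0.5, 0.5, -0.5]
gripper_width: 0.191
gripper_force: 30.0
```

```bash
python3 - <<'E'
from h import *
cap('wrist','w4'); cap('scene','s4'); s=r.sense(); print(s['time_s'],s['tcp_pos'],s['wrist_force'],s['gripper_width'],s['gripper_force'],abs(s['joint_velocities']).max())
a=cv2.resize(cv2.imread('pics/w4.png')[100:310,180:380],(400,420),interpolation=cv2.INTER_CUBIC)
b=cv2.resize(cv2.imread('pics/s4.png')[130:235,220:320],(400,420),interpolation=cv2.INTER_CUBIC)
cv2.imwrite('pics/ws4.png',np.hstack([a,b]))
E
```

```text
6.2 [ 0.53066014 -0.09659573  0.15724085] [-0.40406059  0.04768357 -0.49303852] 0.1930444045446835 29.99927196186036 0.14008473919832917
```

View pics/ws4.png

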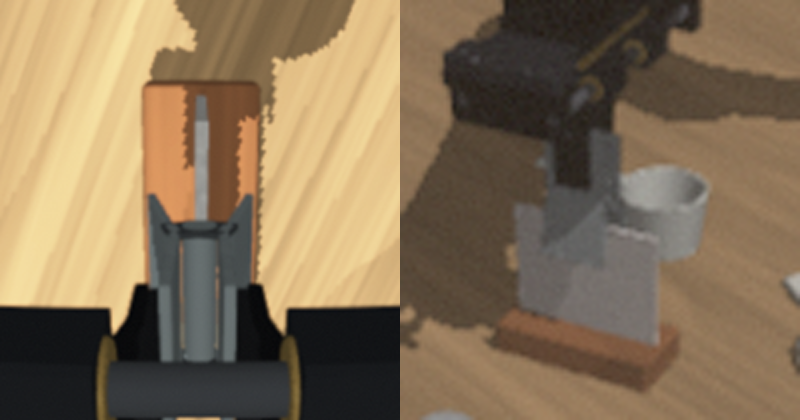

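The wrist view shows the card edge at x≈202 between jaws at 150–252, with the coil at 199. The scene view shows the clip astride the card, tips well above the stand. One numeric check, then I hand it in.

```bash
python3 - <<'E'
from h import *
d=np.load('pics/w4.npz');R=d['R']
for u,v,z in [(202,96,.1),(201,220,.1),(199,238,.119),(199,360,.119)]:
    print((R.T@(at('w4',180+u/2,100+v/2,z)-d['tcp'])*1000).round(1))
# scene: near jaw tip corners, intersect with vertical plane 16mm on +x side of the clip
n=-R[:,1]; c=d['tcp']+n*.0165
for u,v in [(543,247),(604,266)]:
    o,q=ray('s4',220+(u-400)/4,130+v/4); p=o+q*(n@(c-o))/(n@q); print('tip',p.round(4),(R.T@(p-d['tcp'])*1000).round(1))
for u,v in [(517,206),(659,238)]:
    p=at('s4',220+(u-400)/4,130+v/4,.1); print('edge',(R.T@(p-d['tcp'])*1000).round(1))
E
```

```text
[56.2  1.7 57.3]
[17.5  1.5 57.3]
[17.9  0.8 38.3]
[-21.5   0.9  38.2]
tip [ 0.5539 -0.1091  0.0843] [ 20.3 -16.5  73. ]
tip [ 0.5375 -0.0692  0.0821] [-22.8 -16.5  75.2]
edge [46.4 -2.5 57.3]
edge [-51.6   1.8  57.2]
```

```bash
python3 -c "
from station import r
print(r.finish_job())"
```

```text
the job is handed in; nothing more can be done
None
```

I handed the job in with the wide clip held squeezed open over the middle of the wide card, its top edge about 19 mm below the pivot and within about 2 mm of mid-plane by the camera; the judge's verdict wasn't shown to me.

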